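# Open the double-latched control box of a printer

## Task

Open the printer's control box: swing the red latch fully off the lid towards the front, lift the lid by its handle until the hidden safety catch stops it and let go there, then reach in under the raised lid, push the yellow catch fully in, and raise the lid until it stands wide open by itself. Leave the motors and the power supply around the box where they are.

Things in the scene. Friction and masses are not known exactly. Their poses are not given: they have to be found in the camera images.
- control_box: Grey sheet-metal box fixed to the table, open on top under its blue lid: 140 deep (its x) x 200 wide (its y) x 112 mm high. Origin: centre of its underside, on the table; x points from its front to its back (the hinge side), y to its left, z up. The front (-x) faces the robot's right, turned partly towards the robot (yaw 0.75 to 1.35 rad).
- lid_hinge (a point): Middle of the lid's hinge line, at (70, 0, 112) mm in the box frame; the line runs along the box's y. The blue lid (6 mm plate, top at 118 mm, 208 mm wide) overhangs the front wall by 35 mm to x = -105 mm, with a 25 mm brow hanging from that front edge.
- lid (a joint): Lid angle in rad: 0 shut, grows as the front edge rises, 1.57 upright, stop at 1.7. The hinge is stiff: the lid stays where it is left and needs about 5 N at the handle. While the latch arm is over the lid it cannot rise. With the latch off it rises to about 0.4 rad, where the hidden catch stops it until the catch has been pushed in.
- lid_handle (a point): Middle of the lid's steel bar handle: round, 11 mm thick, 110 mm long along the box's y, a post near each end (y = +-47 mm), 35 mm in front of the brow; at (-140, 0, 104) mm in the box frame with the lid shut. It turns with the lid. With the lid at 0.4 rad it is at about (-127, 0, 186) mm and the bottom of the brow at (-101, 0, 157) mm, above the catch.
- latch_pivot (a point): Point on the upright pivot axis of the latch, at (-30, 125, 129) mm in the box frame, half-way up the arm (10 mm thick, underside 6 mm above the lid's top).
- latch (a joint): Latch angle in rad: 0 with the arm pointing across the lid (to the box's -y), grows as the arm swings horizontally to the front (clockwise from above; the arm points to the box's -x at 1.57), stop at 1.75. It starts between 0 and 0.35. The arm is clear of the lid from about 1.45. It stays where it is left and needs about 2 N at the knob.
- latch_knob (a point): Middle of the red upright knob on the latch arm, 70 mm from the pivot axis: a cylinder 22 mm across and 32 mm high (from 134 to 166 mm above the table), this point at 150 mm.
- catch (a joint): How far the yellow catch is pushed in, in m: 0 out, 0.022 fully in. It slides to the box's +x with about 3 N of friction and stays where it is left. The lid is free from about 0.016. With the lid shut it cannot be pushed more than about 0.007.
- catch_face (a point): Centre of the outer face of the yellow catch plate, 66 mm wide (y) x 30 mm high (z); at (-100, 0, 60) mm in the box frame when out, 30 mm in front of the front wall, under the lid's overhang, hidden from above. It looks to the box's -x; push it to +x, with the tool tilted about 40 degrees from vertical (fingers pointing down and to the box's +x) to stay clear of the raised lid.
- motor_a: Stepper motor, loose, 42 x 42 x 40 mm with a shaft on top up to 62 mm; origin at the centre of its underside. To be left alone.
- motor_b: A second stepper motor, same as motor_a. To be left alone.
- power_supply: Loose aluminium power supply, 200 x 105 x 48 mm; origin at the centre of its underside, x along its length. To be left alone.

How it is judged:
On the way, in this order (a step that is already met when the one before it is completed fails the run):
1. the latch is swung off the lid while the lid is still shut (value of joint latch above 1.48 rad and value of joint lid below 0.06 rad), for 0.1 s.
2. the lid is lifted until the hidden catch stops it, the catch still out, and let go (value of joint lid between 0.33 and 0.5 rad and value of joint catch below 0.008 m and contact force between the fingers and lid below 0.1 N), for 0.2 s.
3. the catch is pushed in under the raised lid, the lid not yet opened further (value of joint catch above 0.018 m and value of joint lid below 0.6 rad), for 0.1 s.
At the end, for the whole second after the job is handed in: The lid stands open at more than 1.2 rad (69 degrees) and at rest, the latch is still off the lid (over 1.4 rad) and the catch still in (over 16 mm); motors and power supply within 20 mm of where they were (value of joint lid above 1.2 rad and velocity of joint lid between -0.05 and 0.05 rad/s and value of joint latch above 1.4 rad and value of joint catch above 0.016 m and distance of each of motor_a, motor_b, power_supply from where it was at the start of the episode below 0.02 m); the robot touches nothing.
It fails at once if a motor or the power supply is shifted by more than 20 mm (distance of any of motor_a, motor_b, power_supply from where it was at the start of the episode above 0.02 m).
It also fails if it takes over 69 s, if anything falls off the work surface, if the arm or the gripper's body presses on something with over 40 N, if the wrist force passes 120 N, or if a joint passes its speed limit or range.

## Robot

A 7-joint arm with a two-finger parallel gripper is mounted at the origin on the work surface. World frame = base frame: x ahead of the robot, y to its left, z up, the work surface at z = 0. Lengths are in m, angles in rad, forces in N, time in s.
With the tool pointing down it reaches from about 0.35 to 0.9 m from the base axis. Payload 8.1 kg.
Tool frame: the origin (TCP) lies at the very end of the fingers, on their centre line; the grasp point (between the pads) lies 19 mm behind it; z points along the fingers, y is the line along which they close (so a half turn about z gives the same grasp; the last joint's range is limited). The gripper opens to 92 mm and grips with 3 to 60 N. Pads are 19 mm wide; open, the fingers measure 130 mm over their backs; the gripper's body (75 mm by 190 mm) begins 47 mm behind the grasp point.
Start: joints at [-1.35, 0.434, 0.025, 1.573, -0.012, 1.134, -0.075], TCP at [0.199, 0.593, 0.227] pointing down, gripper open.
Joint ranges: [-2.62, 2.62], [-0.44, 2.09], [-1.27, 1.32], [0.08, 2.57], [-1.32, 4.46], [0.12, 2], [-2.74, 2.74]. Speed limits (rad/s): [2.22, 2.22, 3.01, 3.01, 3.14, 3.14, 3.14].

## Interface

Orientations are given as a rotation vector (axis times angle).
In Python, from cell import arm gives the robot as it stands.
- The arm moves only by the tool jog_arm, never from a script. Its argument "rows" is a list of rows, each a list of 3 entries, a list of its own where there are three numbers: the shift along the world's x, y, z in cm, then the turn, a rotation vector about the world's x, y, z in degrees, then the opening, from 0 (shut) to 1 (fully open). A call has 1 to 8 rows; each row is the pose to reach, as a shift and turn from the pose commanded when the call began; what a row does not reach only later rows make up. A row lasts 1/8 s, in which the tool goes at most 62.5 mm and 10.7 degrees, less where a joint would pass 70% of its speed; a pose out of reach is approached as far as the arm can. A call with a gripper value outside its range is refused whole. The fingers move at their own pace and stop on an object; "newtons" is the grip in N (left out, the last holds). Time passes only in rows, so rows that repeat a pose let the fingers close. It gives the time, the measured TCP pose, the force, the opening and the grip force at its end, in the units of the state.
- arm.observe(): the state, without advancing time (a new reading comes with each control period).
- arm.get_image(name): name is "side" or "top"; returns a dict with "img" (384x512x3 uint8, red, green, blue), "depth" (384x512 float32, m along the optical axis (not along the pixel's ray), 0 where there is no reading), "fx", "fy", "cx", "cy" (pixels), "rvec" (rotation vector, rad) and "tvec" (3), from world to camera coordinates, as OpenCV has them. Camera axes: x right, y down, z forward; pixel columns grow to the right and rows downward; lengths in m; the calibration is good to about 2 mm. A picture is of the moment at which its call begins.
- arm.sign_off(): hands the job in; it is judged then, once.
The state is a dict: "clock": time; "joints": joint angles; "dq": joint speeds; "joint_efforts": joint torques, N m; "position": TCP position; "ee_rot": TCP orientation; "force": force on the tool from outside, world axes, zero at the start; "ft_torque": the same for the moment, N m; "width": opening from 0.0 (shut) to 1.0 (fully open); "gripper_force": force on a finger pad.
Only numpy, scipy, OpenCV 4.12 (cv2) and the standard library are available. Lean on these libraries where they do the work, as an engineer would, in place of code of your own. Each camera call takes 0.05 s, during which the arm holds its last target. There are 200 camera calls.

## Working session

There is one attempt and no reset: what is moved stays moved. The work goes in short steps, Python scripts to look and compute and a tool call to move; the robot and the scene stay as the last step left them, time stands still between calls to the robot, and variables do not carry over. Pictures are saved under pics/ and viewed, at most 10 in all, crops included, and the job is handed in when it is done.

Besides the shell and the picture viewer there is one more tool, called after ">>>" by a JSON object that holds its "name" and its "arguments". jog_arm: Moves the arm, as the interface text tells. Its arguments: {"type":"object","properties":{"rows":{"type":"array","items":{"type":"array"}},"newtons":{"type":"number"}},"required":["rows"]}

```bash
mkdir -p pics
cat > h.py <<'E'
import numpy as np, cv2
from cell import arm
def get(n):
    d=arm.get_image(n); R=cv2.Rodrigues(np.array(d["rvec"],float))[0]; return d,R,np.array(d["tvec"],float).ravel()
def pts(d,R,t):
    z=d["depth"]; v,u=np.indices(z.shape)
    c=np.stack([(u-d["cx"])/d["fx"]*z,(v-d["cy"])/d["fy"]*z,z],-1)
    return (c-t)@R
def mask(d,lo,hi):
    h=cv2.cvtColor(d["img"],cv2.COLOR_RGB2HSV); return cv2.inRange(h,lo,hi)>0
def save(d,n): cv2.imwrite("pics/"+n,cv2.cvtColor(d["img"],cv2.COLOR_RGB2BGR))
E
python3 - <<'E'
from h import *
ims=[]
for n in ("top","side"):
    d,R,t=get(n); P=pts(d,R,t); ims.append(d["img"])
    np.savez(n+".npz",P=P,img=d["img"],R=R,t=t,k=[d["fx"],d["fy"],d["cx"],d["cy"]])
    print(n,"cam",-R.T@t)
    for nm,lo,hi in (("red",(0,120,60),(8,255,255)),("blue",(100,100,40),(130,255,255)),("yel",(22,120,80),(35,255,255))):
        m=mask(d,lo,hi)&(d["depth"]>0)
        if m.sum()>5:
            q=P[m]; print(nm,m.sum(),q.mean(0).round(3),q.min(0).round(3),q.max(0).round(3), np.argwhere(m).mean(0)[::-1])
cv2.imwrite("pics/a.png",cv2.cvtColor(cv2.resize(np.vstack(ims),None,fx=.78,fy=.78),cv2.COLOR_RGB2BGR))
print(arm.observe())
E
```

```text
top cam [0.40879677 0.0705041  1.26544296]
red 124 [0.542 0.044 0.143] [0.515 0.022 0.121] [0.567 0.069 0.17 ] [260.41935484 212.83870968]
blue 5948 [ 0.654 -0.139  0.094] [ 0.479 -0.734 -0.006] [0.914 0.146 0.127] [322.43544048 173.94351042]
yel 393 [ 0.635 -0.684  0.01 ] [ 0.537 -0.708 -0.006] [ 0.714 -0.677  0.04 ] [507.90076336 181.53689567]
side cam [ 0.07105098 -0.57226492  0.97229769]
red 168 [0.545 0.035 0.143] [0.513 0.015 0.124] [0.571 0.068 0.169] [248.0297619 202.2797619]
blue 3805 [0.599 0.017 0.108] [ 0.12  -0.132 -0.743] [0.847 1.944 0.58 ] [271.35532194 206.5261498 ]
yel 81 [ 0.566 -0.06   0.072] [ 0.541 -0.079  0.038] [ 0.591 -0.02   0.079] [277.27160494 236.51851852]
{'clock': 0.1, 'joints': array([-1.34959357,  0.43516585,  0.02495455,  1.5739529 , -0.01158997,
        1.13399046, -0.07509784]), 'dq': array([ 0.00062492, -0.00175263, -0.00063208, -0.0017883 ,  0.00049302,
       -0.00242898,  0.00039604]), 'joint_efforts': array([ 3.03818866e-03, -6.69129825e+01,  9.87995714e-01, -3.15144897e+01,
       -6.05292432e-02,  3.73604649e-02,  4.75756735e-05]), 'position': array([0.19876289, 0.59210033, 0.22603601]), 'ee_rot': array([-5.06463636e-01, -3.10040274e+00,  2.14960226e-03]), 'force': array([ 0.47073145, -0.24874477,  0.22328786]), 'ft_torque': array([0.00033733, 0.00028853, 0.00747238]), 'gripper_force': 0.0, 'width': 1.002850580636155}
```

View pics/a.png

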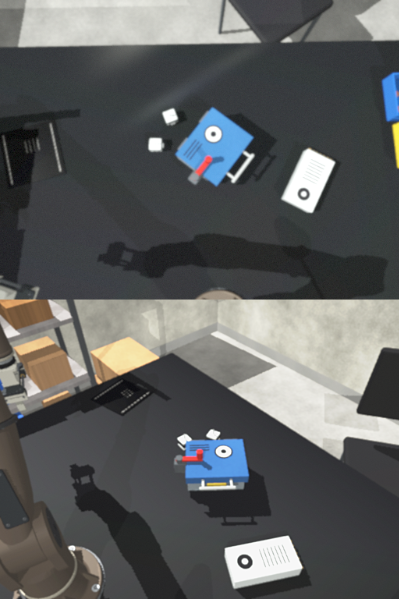

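The view shows the blue lid at about (280,190) in the top half, with the red latch on its robot side. The handle points to the right and towards the robot at (240,165). The motors are on the left at (160,130), and the power supply is on the right at (308,180).

Run:
```python
from h import *
for n in("top","side"):
    f=np.load(n+".npz"); P=f["P"];h=cv2.cvtColor(f["img"],cv2.COLOR_RGB2HSV)
    w=(P[...,0]>.45)&(P[...,0]<.95)&(abs(P[...,1])<.25)
    m=w&(cv2.inRange(h,(100,100,40),(130,255,255))>0)&(abs(P[...,2]-.118)<.012)
    q=P[m]; r=cv2.minAreaRect(q[:,:2].astype(np.float32)); print(n,"lid",r,np.median(q[:,2]))
    print(cv2.boxPoints(r).round(3).tolist())
    m=w&(cv2.inRange(h,(0,120,60),(8,255,255))>0)&(P[...,2]>.14); print("knob",P[m].mean(0),m.sum())
    m=w&(cv2.inRange(h,(0,120,60),(8,255,255))>0); r=cv2.minAreaRect(P[m][:,:2].astype(np.float32));print("arm",r)
    # bright low-sat objects
    m=(cv2.inRange(h,(0,0,140),(180,60,255))>0)&(P[...,2]>.02)&(P[...,2]<.2)&(P[...,0]>.3)&(P[...,0]<1)&(abs(P[...,1])<.45)
    k,l,s,c=cv2.connectedComponentsWithStats(m.astype(np.uint8))
    for i in range(1,k):
        if s[i,4]>12: q=P[l==i]; print(s[i,4],q.mean(0).round(3),q.min(0).round(3),q.max(0).round(3))
```

```text
top lid ((0.6153996586799622, 0.003941342234611511), (0.17712268233299255, 0.20883704721927643), 51.35143280029297) 0.11873244335327415
[[0.4790000021457672, -0.0], [0.6420000195503235, -0.12999999523162842], [0.7519999742507935, 0.00800000037997961], [0.5889999866485596, 0.1379999965429306]]
knob [0.55880573 0.02946201 0.16431123] 35
arm ((0.5434761047363281, 0.04526607692241669), (0.018819455057382584, 0.06216273456811905), 51.75358200073242)
225 [0.743 0.158 0.04 ] [0.719 0.133 0.02 ] [0.769 0.182 0.063]
15 [0.718 0.039 0.117] [0.702 0.026 0.112] [0.735 0.051 0.121]
362 [0.655 0.007 0.12 ] [ 0.627 -0.022  0.114] [0.685 0.036 0.126]
228 [0.638 0.213 0.04 ] [0.617 0.193 0.022] [0.662 0.234 0.063]
18 [0.625 0.113 0.117] [0.608 0.098 0.113] [0.643 0.125 0.121]
2780 [ 0.499 -0.335  0.047] [ 0.385 -0.432  0.021] [ 0.615 -0.243  0.059]
249 [ 0.541 -0.088  0.109] [ 0.491 -0.13   0.101] [ 0.596 -0.034  0.116]
128 [0.508 0.076 0.127] [0.488 0.061 0.022] [0.548 0.092 0.143]
57 [ 0.448 -0.31   0.05 ] [ 0.438 -0.323  0.044] [ 0.457 -0.298  0.056]
side lid ((0.6179917454719543, 0.00348520278930
[... 193 characters left out ...]
870667, 0.009999999776482582], [0.593999981880188, 0.14000000059604645]]
knob [0.55985551 0.02130913 0.15834252] 61
arm ((0.5425655245780945, 0.04231452941894531), (0.020783191546797752, 0.06695030629634857), 50.0240478515625)
145 [0.744 0.155 0.041] [0.72  0.132 0.026] [0.773 0.181 0.064]
142 [0.636 0.208 0.045] [0.587 0.121 0.026] [0.663 0.236 0.121]
238 [0.657 0.005 0.121] [ 0.629 -0.022  0.117] [0.686 0.035 0.125]
50 [0.506 0.072 0.134] [0.491 0.061 0.119] [0.518 0.089 0.143]
297 [ 0.547 -0.084  0.099] [ 0.493 -0.133  0.02 ] [0.638 0.001 0.114]
4051 [ 0.495 -0.344  0.047] [ 0.386 -0.43   0.02 ] [ 0.615 -0.245  0.055]
62 [ 0.45  -0.311  0.05 ] [ 0.44  -0.32   0.047] [ 0.46  -0.301  0.054]
```

>>> {"name": "jog_arm", "arguments": {"rows": [[[36.2,-56.7,0],[0,0,-23],0.45],[[36.2,-56.7,0],[0,0,-23],0.45],[[36.2,-56.7,0],[0,0,-23],0.45],[[36.2,-56.7,0],[0,0,-23],0.45],[[36.2,-56.7,0],[0,0,-23],0.45],[[36.2,-56.7,0],[0,0,-23],0.45],[[36.2,-56.7,0],[0,0,-23],0.45],[[36.2,-56.7,0],[0,0,-23],0.45]]}}

```text
clock: 1.1
position: [0.4686, 0.1693, 0.2267]
ee_rot: [1.114, 2.937, 0.0]
force: [0.8, 0.7, -0.1]
width: 0.451
gripper_force: 0.0
```

>>> {"name": "jog_arm", "arguments": {"rows": [[[9.2,-14.3,0],[0,0,0],0.45],[[9.2,-14.3,0],[0,0,0],0.45],[[9.2,-14.3,0],[0,0,0],0.45],[[9.2,-14.3,0],[0,0,0],0.45],[[9.2,-14.3,0],[0,0,0],0.45]]}}

```text
clock: 1.72
position: [0.5594, 0.0287, 0.2263]
ee_rot: [-1.114, -2.936, 0.0]
force: [-0.7, 0.5, -0.3]
width: 0.45
gripper_force: 0.0
```

Run:
```python
from h import *
o=arm.observe();print(o["position"],o["ee_rot"])
d,R,t=get("side"); save(d,"b.png"); cv2.imwrite("pics/b.png",cv2.resize(cv2.cvtColor(d["img"][170:330,150:330],cv2.COLOR_RGB2BGR),None,fx=3,fy=3))
P=pts(d,R,t);m=mask(d,(0,120,60),(8,255,255))&(P[...,2]>.14);print(P[m].mean(0),m.sum())
```

```text
[0.55941286 0.02865649 0.22625527] [-1.11388676e+00 -2.93618525e+00  2.31621723e-04]
[0.55983152 0.02139912 0.15749429] 60
```

View pics/b.png

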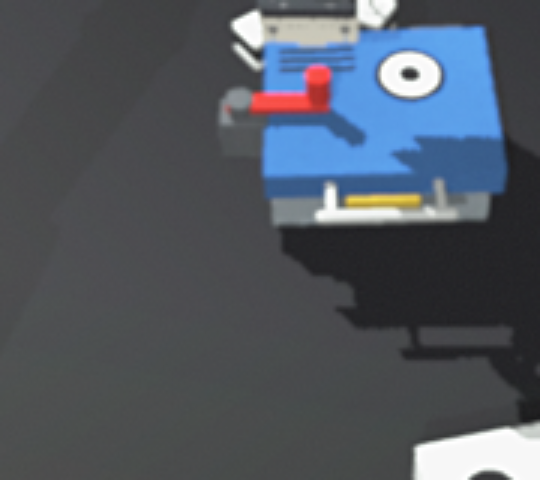

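The crop shows the knob at crop (318,85), with the gripper directly above and no obstruction. I'll lower around the knob and swing it along its arc.

>>> {"name": "jog_arm", "arguments": {"rows": [[[0.2,-0.3,-4],[0,0,0],0.45],[[0.2,-0.3,-8.5],[0,0,0],0.45],[[0.2,-0.3,-8.5],[0,0,0],0.45],[[0.2,-0.3,-8.5],[0,0,0],0.45]]}}

```text
clock: 2.28
position: [0.5625, 0.026, 0.1432]
ee_rot: [1.112, 2.937, 0.001]
force: [0.2, -0.7, -0.2]
width: 0.452
gripper_force: 0.0
```

>>> {"name": "jog_arm", "arguments": {"rows": [[[-0.89,-0.83,0],[0,0,-10],0.45],[[-1.92,-1.5,0],[0,0,-20],0.45],[[-3.04,-1.97,0],[0,0,-30],0.45],[[-4.23,-2.25,0],[0,0,-40],0.45],[[-5.45,-2.31,0],[0,0,-50],0.45],[[-6.66,-2.16,0],[0,0,-60],0.45],[[-7.82,-1.81,0],[0,0,-70],0.45]]}}

```text
clock: 3.15
position: [0.4857, 0.0068, 0.1442]
ee_rot: [2.601, 1.758, 0.008]
force: [2.5, -3.0, 0.1]
width: 0.449
gripper_force: 1.5
```

>>> {"name": "jog_arm", "arguments": {"rows": [[[-1.1,0.56,0],[0,0,-10],0.45],[[-2.07,1.29,0],[0,0,-20],0.45],[[-2.8,2.1,0],[0,0,-29],0.45],[[-2.8,2.1,0],[0,0,-29],0.45],[[-2.8,2.1,0],[0,0,-29],0.45]]}}

```text
clock: 3.78
position: [0.4566, 0.0285, 0.1426]
ee_rot: [-2.954, -1.066, -0.003]
force: [-0.8, -0.5, -0.1]
width: 0.45
gripper_force: 0.0
```

Run:
```python
from h import *
o=arm.observe();print(o["position"],o["ee_rot"],o["force"])
d,R,t=get("side"); cv2.imwrite("pics/c.png",cv2.resize(cv2.cvtColor(d["img"][170:330,150:330],cv2.COLOR_RGB2BGR),None,fx=3,fy=3))
P=pts(d,R,t);m=mask(d,(0,120,60),(8,255,255))&(P[...,2]>.1);print(P[m].mean(0),m.sum())
```

```text
[0.45664394 0.02846911 0.14264869] [-2.95442376 -1.06648014 -0.003127  ] [-0.75277943 -0.53172924 -0.09873648]
[0.45368859 0.0066452  0.16768371] 114
```

View pics/c.png

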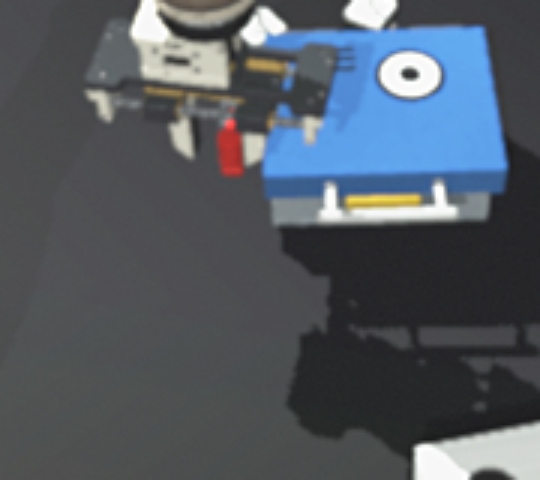

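The latch knob now sits at crop (230,150), off to the side of the lid. I'll retreat up and line up over the handle.

>>> {"name": "jog_arm", "arguments": {"rows": [[[0,0,5],[0,0,0],0.45],[[0,0,9],[0,0,10],0.45],[[8.2,-12.05,9],[0,0,20],0.3],[[8.2,-12.05,9],[0,0,30],0.26],[[8.2,-12.05,9],[0,0,40],0.26],[[8.2,-12.05,9],[0,0,50],0.26],[[8.2,-12.05,9],[0,0,60],0.26],[[8.2,-12.05,9],[0,0,70],0.26]]}}

```text
clock: 4.82
position: [0.5379, -0.0932, 0.2319]
ee_rot: [1.812, 2.566, 0.0]
force: [0.1, -0.8, 0.5]
width: 0.261
gripper_force: 0.0
```

>>> {"name": "jog_arm", "arguments": {"rows": [[[0,0,0],[0,0,10],0.26],[[0,0,0],[0,0,20],0.26],[[0,0,0],[0,0,30],0.26],[[0,0,0],[0,0,31.6],0.26],[[0,0,0],[0,0,31.6],0.26],[[0,0,0],[0,0,31.6],0.26]]}}

```text
clock: 5.58
position: [0.5378, -0.0926, 0.2318]
ee_rot: [1.058, 2.958, 0.0]
force: [0.7, 0.0, 0.3]
width: 0.261
gripper_force: 0.0
```

Run:
```python
from h import *
o=arm.observe();print(o["position"],o["ee_rot"],o["joints"])
d,R,t=get("side"); cv2.imwrite("pics/d.png",cv2.resize(cv2.cvtColor(d["img"][170:330,150:330],cv2.COLOR_RGB2BGR),None,fx=3,fy=3))
for n in("side","top"):
    if n=="top": d,R,t=get(n)
    P=pts(d,R,t);m=mask(d,(0,120,60),(8,255,255))&(P[...,2]>.1)&(P[...,0]>.3)&(abs(P[...,1])<.2);q=P[m]
    r=cv2.fitLine(q[:,:2].astype(np.float32),cv2.DIST_L2,0,.01,.01).ravel()
    print(n,q.mean(0),m.sum(),r)
    O=np.array([.626,.017]);a=np.radians(51.3);ex=np.array([np.cos(a),np.sin(a)]);ey=np.array([-ex[1],ex[0]])
    # handle: bright points in front of brow
    L=P[...,:2]-O; bx=L@ex; by=L@ey
    m=mask(d,(0,0,120),(180,60,255))&(bx>-.155)&(bx<-.128)&(abs(by)<.07)&(P[...,2]>.09)&(P[...,2]<.125)
    print("bar box-frame",np.median(bx[m]),by[m].min(),by[m].max(),P[...,2][m].max(),m.sum())
    m=mask(d,(0,120,60),(8,255,255))&(P[...,2]>.138)&(P[...,0]>.3)&(abs(P[...,1])<.2)
    print("knob box-frame",bx[m].mean(),by[m].mean())
```

```text
[ 0.53777923 -0.09257325  0.23175064] [1.05827535e+00 2.95794988e+00 2.44666568e-05] [-0.33980548  0.31977656  0.54328499  1.79364124 -0.18543334  1.07893515
  1.15272854]
side [0.47036409 0.02689934 0.1484714 ] 173 [0.6878221  0.7258793  0.4703641  0.02689934]
bar box-frame -0.1417384816200111 -0.06042209431826701 0.05642836398631907 0.11338347553992635 213
knob box-frame -0.10283365290760037 0.1290108547102881
top [0.47573337 0.03834868 0.15486204] 200 [0.7535874  0.65734774 0.47573337 0.03834868]
bar box-frame -0.13983835821507995 -0.016344674042031316 0.060313781650133104 0.11401483294794974 111
knob box-frame -0.09627236685705201 0.1339787064708952
```

View pics/d.png

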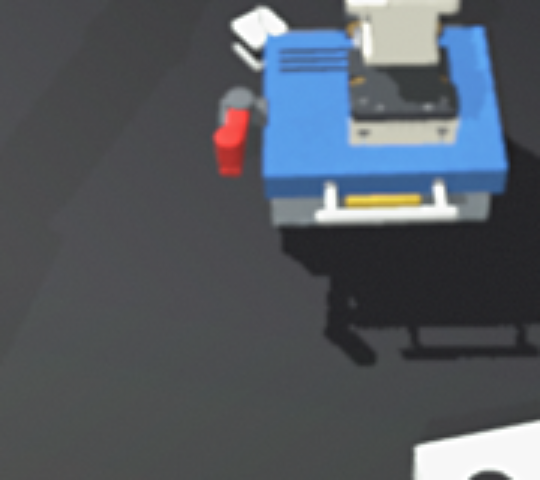

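The latch arm points forward at crop (232,150), at about 1.65 rad by the numbers. The handle is clear below the gripper at crop (385,213). Descending to grip it.

>>> {"name": "jog_arm", "arguments": {"rows": [[[0,0,-6],[0,0,0],0.26],[[0,0,-11],[0,0,0],0.26],[[0,0,-14.3],[0,0,0],0.26],[[0,0,-14.3],[0,0,0],0.26]]}}

```text
clock: 6.18
position: [0.536, -0.0922, 0.0868]
ee_rot: [-1.055, -2.955, 0.003]
force: [0.4, -0.3, -0.3]
width: 0.26
gripper_force: 0.0
```

>>> {"name": "jog_arm", "arguments": {"rows": [[[0,0,0],[0,0,0],0],[[0,0,0],[0,0,0],0],[[0,0,0],[0,0,0],0],[[0,0,0],[0,0,0],0]], "newtons": 20}}

```text
clock: 6.68
position: [0.5395, -0.0922, 0.0903]
ee_rot: [1.053, 2.956, 0.003]
force: [2.2, 3.1, 7.9]
width: 0.108
gripper_force: 20.0
```

>>> {"name": "jog_arm", "arguments": {"rows": [[[0,0,1],[0,0,0],0],[[0.02,0.02,2.1],[0,0,0],0],[[0.08,0.1,3.1],[0,0,0],0],[[0.16,0.2,4.2],[0,0,0],0],[[0.3,0.37,5.2],[0,0,0],0],[[0.44,0.55,6.25],[0,0,0],0],[[0.6,0.75,7.1],[0,0,0],0],[[0.7,0.9,7.6],[0,0,0],0]]}}

```text
clock: 7.68
position: [0.5457, -0.0841, 0.1654]
ee_rot: [1.055, 2.957, -0.0]
force: [6.3, -3.3, -6.6]
width: 0.112
gripper_force: 20.0
```

>>> {"name": "jog_arm", "arguments": {"rows": [[[0.05,0.05,0.3],[0,0,0],0],[[0.05,0.05,0.3],[0,0,0],0]]}}

```text
clock: 7.92
position: [0.5463, -0.0833, 0.1685]
ee_rot: [1.054, 2.957, 0.001]
force: [4.9, -0.6, 0.3]
width: 0.116
gripper_force: 20.0
```

>>> {"name": "jog_arm", "arguments": {"rows": [[[0,0,0],[0,0,0],0.2],[[0,0,0],[0,0,0],0.2],[[0,0,0],[0,0,0],0.2],[[-0.3,-0.4,3],[0,0,0],0.2],[[-0.6,-0.8,8],[0,0,0],0.2],[[-3,-4,9],[0,0,0],0.1],[[-6,-8,9],[0,0,0],0],[[-6,-8,9],[0,0,0],0]]}}

```text
clock: 8.93
position: [0.4827, -0.1666, 0.2583]
ee_rot: [1.065, 2.955, -0.001]
force: [0.4, 0.1, -0.4]
width: 0.006
gripper_force: 0.0
```

```bash
cat > m.py <<'E'
from h import *
O=np.array([.626,.017]);a=np.radians(51.3);ex=np.array([np.cos(a),np.sin(a)]);ey=np.array([-ex[1],ex[0]])
def look(n):
    o=arm.observe();print(o["position"].round(4),o["ee_rot"].round(3),o["joints"].round(2),o["force"].round(1))
    for c in("top","side"):
        d,R,t=get(c);P=pts(d,R,t);L=P[...,:2]-O; bx=L@ex; by=L@ey;z=P[...,2]
        near=(abs(bx)<.2)&(abs(by)<.2)
        m=mask(d,(100,100,40),(130,255,255))&near&(abs(by)<.1)&(z>.1)
        if m.sum()>30:
            v=np.linalg.lstsq(np.c_[bx[m],np.ones(m.sum())],z[m],rcond=None)[0]; print(c,"lid slope ang",np.arctan(-v[0]),m.sum(),"z",z[m].min(),z[m].max())
        m=mask(d,(22,120,80),(35,255,255))&near
        if m.sum(): print("yel",m.sum(),"bx",np.percentile(bx[m],[5,50,95]).round(4),"by",by[m].min().round(3),by[m].max().round(3),"z",z[m].min().round(3),z[m].max().round(3))
        m=mask(d,(0,120,60),(8,255,255))&near&(z>.138); print("knob",bx[m].mean(),by[m].mean())
    cv2.imwrite("pics/"+n,cv2.resize(cv2.cvtColor(d["img"][150:330,150:360],cv2.COLOR_RGB2BGR),None,fx=3,fy=3))
E
python3 -c "from m import *;look('e.png')"
```

```text
[ 0.4827 -0.1666  0.2583] [ 1.065e+00  2.955e+00 -1.000e-03] [-0.25  0.23  0.6   1.84 -0.14  1.12  1.27] [ 0.4  0.1 -0.4]
top lid slope ang 0.339582777951965 4579 z 0.113353473539739 0.1874763635214713
knob -0.09806731782235714 0.13190156164301178
side lid slope ang 0.2870388489452392 1336 z 0.11566286205449602 0.18415246884440423
yel 23 bx [-0.101  -0.099  -0.0945] by 0.023 0.029 z 0.049 0.078
knob -0.10436809701221689 0.1289331046882694
```

View pics/e.png

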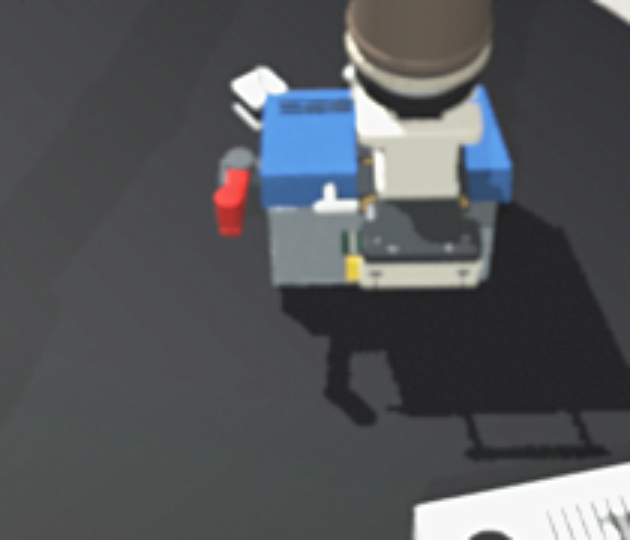

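The raised lid shows in the view. The catch plate's edge is at crop (353,268) and still out, and the latch at (232,200) is off the lid. The lid height of about 0.187 matches roughly 0.4 rad. Next I'll turn and tilt the tool.

>>> {"name": "jog_arm", "arguments": {"rows": [[[0,0,0],[0,0,-10.6],0],[[0,0,0],[0,0,-21.2],0],[[0,0,0],[0,0,-31.8],0],[[0,0,0],[0,0,-42.4],0],[[0,0,0],[0,0,-53],0],[[0,0,0],[0,0,-63.6],0],[[0,0,0],[0,0,-74.2],0],[[0,0,0],[0,0,-84.8],0]]}}

```text
clock: 10.02
position: [0.4859, -0.1616, 0.2574]
ee_rot: [-2.777, -1.468, 0.001]
force: [-0.1, -0.2, -0.2]
width: 0.004
gripper_force: 0.0
```

>>> {"name": "jog_arm", "arguments": {"rows": [[[0,0,0],[0,0,-4.2],0],[[0,0,0],[0,0,-4.2],0]]}}

```text
clock: 10.28
position: [0.4859, -0.1617, 0.2574]
ee_rot: [-2.825, -1.375, 0.001]
force: [0.8, -0.3, -0.4]
width: 0.008
gripper_force: 0.0
```

>>> {"name": "jog_arm", "arguments": {"rows": [[[0,0,0],[7.8,-6.2,0],0],[[0,0,0],[15.6,-12.5,0],0],[[0,0,0],[23.4,-18.7,0],0],[[0,0,0],[31.2,-25,0],0],[[0,0,0],[31.2,-25,0],0],[[0,0,0],[31.2,-25,0],0]]}}

```text
clock: 11.02
position: [0.4855, -0.1626, 0.2575]
ee_rot: [-2.434, -1.182, -0.885]
force: [0.6, 0.5, -0.2]
width: 0.006
gripper_force: 0.0
```

Run:
```python
from m import *
o=arm.observe();R=cv2.Rodrigues(o["ee_rot"])[0];B=np.array([[*ex,0],[*ey,0],[0,0,1]])
print(o["position"],B@(o["position"]-[*O,0]),o["joints"].round(2));print((B@R).round(2))
```

```text
[ 0.48549794 -0.16257174  0.25746633] [-0.22799113 -0.00262384  0.25746633] [ 0.09  0.32  0.77  2.02 -0.97  1.26  0.68]
[[ 0.77  0.01  0.64]
 [ 0.01 -1.    0.  ]
 [ 0.64  0.   -0.77]]
```

>>> {"name": "jog_arm", "arguments": {"rows": [[[0.5,1,-5],[0,0,0],0],[[1,2,-10],[0,0,0],0],[[2,3,-15],[0,0,0],0],[[3,4,-19],[0,0,0],0],[[4.05,5.46,-20.3],[0,0,0],0],[[4.05,5.46,-20.3],[0,0,0],0],[[4.05,5.46,-20.3],[0,0,0],0]]}}

```text
clock: 11.9
position: [0.5265, -0.1085, 0.0555]
ee_rot: [-2.433, -1.184, -0.889]
force: [0.1, -0.7, 0.6]
width: 0.003
gripper_force: 0.0
```

Run:
```python
from m import *
o=arm.observe();B=np.array([[*ex,0],[*ey,0],[0,0,1]])
print(B@(o["position"]-[*O,0]),o["joints"].round(2)); look('f.png')
```

```text
[-0.16014707 -0.00075348  0.05552727] [ 0.38  0.6   0.22  2.17 -1.32  0.85  1.05]
[ 0.5265 -0.1085  0.0555] [-2.433 -1.184 -0.889] [ 0.38  0.6   0.22  2.17 -1.32  0.85  1.05] [ 0.1 -0.7  0.6]
top lid slope ang 0.34006018209141897 4569 z 0.1116661791155119 0.1865103431126219
knob -0.09730817674805241 0.13179655333805967
side lid slope ang 0.3059705029763447 997 z 0.11545965904757821 0.1834514577005934
knob nan nanm.py:13: RuntimeWarning: Mean of empty slice.
  m=mask(d,(0,120,60),(8,255,255))&near&(z>.138); print("knob",bx[m].mean(),by[m].mean())
  ret = ret.dtype.type(ret / rcount)
```

View pics/f.png

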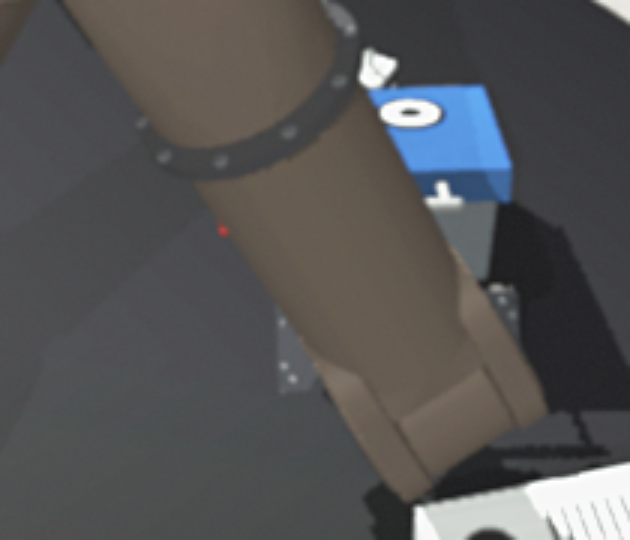

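The forearm now covers much of the view. The lid at crop (440,140) is still raised, and the power supply is at (520,510) near the wrist. Joint 5 is close to its limit, so I'll check the forearm's clearances before pushing.

Run:
```python
from m import *
print(arm.observe()["joints"].round(4))
for c in("top","side"):
    d,R,t=get(c);P=pts(d,R,t);L=P[...,:2]-O; bx=L@ex; by=L@ey;z=P[...,2]
    print(c)
    for x in np.arange(-.5,.05,.05):
        print(round(x,2),[ (lambda s: round(float(np.percentile(s,5)),2) if len(s)>3 else None)(z[(abs(bx-x)<.025)&(abs(by-y)<.025)&(z>.17)]) for y in np.arange(-.15,.4,.05)])
d,R,t=get("top");cv2.imwrite("pics/g.png",cv2.resize(cv2.cvtColor(d["img"][130:330,130:430],cv2.COLOR_RGB2BGR),None,fx=2.5,fy=2.5))
```

```text
[ 0.3852  0.603   0.2235  2.169  -1.3163  0.8531  1.0491]
top
-0.5 [None, None, None, None, None, None, None, None, None, None, None]
-0.45 [None, None, None, None, None, None, None, None, None, None, None]
-0.4 [None, None, 0.35, 0.42, 0.53, 0.4, 0.78, None, None, None, None]
-0.35 [None, None, 0.26, 0.31, 0.3, 0.56, 0.77, 0.78, None, None, None]
-0.3 [None, None, 0.23, 0.25, 0.17, 0.7, 0.7, 0.65, 0.6, None, None]
-0.25 [None, None, 0.2, 0.17, 0.17, None, None, None, None, None, None]
-0.2 [None, None, None, 0.17, None, None, None, None, None, None, None]
-0.15 [None, None, 0.18, 0.18, 0.18, None, None, None, None, None, None]
-0.1 [None, 0.17, 0.17, 0.17, 0.17, 0.17, None, 1.27, None, None, None]
-0.05 [None, 0.17, 0.17, 0.17, 0.17, 0.17, None, None, None, None, None]
-0.0 [None, None, None, None, None, None, None, None, None, None, None]
side
-0.5 [None, None, None, None, None, None, None, None, None, None, None]
-0.45 [None, None, 0.34, 0.33, 0.37, 0.49, None, None, 0.51, 0.44, 0.37]
-0.4 [None, None, 0.36, 0.41, 0.5, 0.54, 0.61, 0.6, 0.49, 0.4, 0.32]
-0.35 [None, None, None, None, 0.58, 0.66, 0.77, 0.77, 0.67, None, 0.53]
-0.3 [None, None, None, None, None, 0.73, 0.76, 0.75, None, None, None]
-0.25 [None, None, None, None, None, None, None, None, None, None, None]
-0.2 [None, None, None, None, None, None, None, None, None, None, None]
-0.15 [None, None, 0.18, None, None, None, None, None, None, None, None]
-0.1 [None, 0.17, 0.17, 0.18, None, None, None, None, None, None, None]
-0.05 [None, 0.17, 0.17, 0.17, None, None, None, None, None, None, None]
-0.0 [None, None, None, None, None, None, None, None, None, None, None]
```

View pics/g.png

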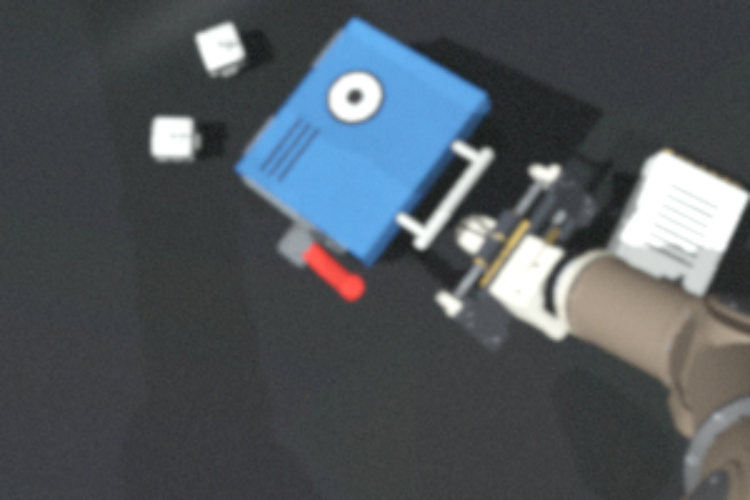

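The top view shows the tool at (520,250) facing the catch. The arm is clear of the latch at (335,275) and high above the power supply. Pushing now.

>>> {"name": "jog_arm", "arguments": {"rows": [[[1.4,1.75,0],[0,0,0],0],[[2.8,3.5,0],[0,0,0],0],[[3.4,4.25,0],[0,0,0],0],[[3.9,4.9,0],[0,0,0],0],[[4.4,5.5,0],[0,0,0],0],[[4.8,6.0,0],[0,0,0],0],[[4.8,6.0,0],[0,0,0],0],[[4.8,6.0,0],[0,0,0],0]]}}

```text
clock: 13.15
position: [0.5733, -0.0492, 0.0544]
ee_rot: [-2.435, -1.179, -0.888]
force: [-5.3, -3.7, 3.2]
width: 0.005
gripper_force: 3.0
```

Run:
```python
from m import *
o=arm.observe();B=np.array([[*ex,0],[*ey,0],[0,0,1]])
print(B@(o["position"]-[*O,0]),B@o["force"],o["joints"].round(3)); print((B@cv2.Rodrigues(o["ee_rot"])[0]).round(2))
```

```text
[-0.08457312 -0.00027991  0.05438503] [-6.20813687  1.77315432  3.16147437] [ 0.469  0.603 -0.099  2.133 -1.314  0.631  0.91 ]
[[ 0.77  0.    0.64]
 [ 0.01 -1.   -0.  ]
 [ 0.64  0.   -0.77]]
```

>>> {"name": "jog_arm", "arguments": {"rows": [[[0.15,0.2,0],[0,0,0],0],[[0.3,0.4,0],[0,0,0],0],[[0.3,0.4,0],[0,0,0],0]]}}

```text
clock: 13.52
position: [0.5743, -0.0487, 0.0534]
ee_rot: [-2.442, -1.176, -0.884]
force: [-19.3, -15.6, 12.3]
width: 0.002
gripper_force: 12.3
```

The push is against the hard stop, so the catch is fully in. Backing out and raising.

>>> {"name": "jog_arm", "arguments": {"rows": [[[-2,-2.5,0],[0,0,0],0],[[-4,-5,0],[0,0,0],0],[[-6,-7.5,0],[0,0,0],0],[[-8.5,-10.5,4],[0,0,0],0],[[-9.3,-11.7,10],[0,0,0],0],[[-9.3,-11.7,15],[0,0,0],0],[[-9.3,-11.7,21],[0,0,0],0],[[-9.3,-11.7,21],[0,0,0],0]]}}

```text
clock: 14.52
position: [0.4856, -0.1623, 0.2693]
ee_rot: [-2.436, -1.186, -0.896]
force: [0.8, -0.1, -0.3]
width: 0.008
gripper_force: 0.0
```

>>> {"name": "jog_arm", "arguments": {"rows": [[[0,0,2],[-7.8,6.2,0],0],[[0,0,4],[-15.6,12.5,0],0],[[0,0,4],[-23.4,18.7,0],0],[[0,0,4],[-31.2,25,0],0],[[0,0,4],[-31.2,25,0],0],[[0,0,4],[-31.2,25,0],0]]}}

```text
clock: 15.28
position: [0.4833, -0.1612, 0.3038]
ee_rot: [-2.825, -1.371, 0.0]
force: [-0.2, -0.8, -0.7]
width: 0.006
gripper_force: 0.0
```

>>> {"name": "jog_arm", "arguments": {"rows": [[[0,0,0],[0,0,10.6],0],[[0,0,0],[0,0,21.2],0],[[0,0,0],[0,0,31.8],0],[[0,0,0],[0,0,42.4],0],[[0,0,0],[0,0,53],0.2],[[0,0,0],[0,0,63.6],0.2],[[0,0,0],[0,0,74.2],0.24],[[0,0,0],[0,0,84.8],0.24]]}}

```text
clock: 16.27
position: [0.4825, -0.1631, 0.3042]
ee_rot: [-1.159, -2.919, -0.002]
force: [-0.5, 0.4, -0.2]
width: 0.236
gripper_force: 0.0
```

>>> {"name": "jog_arm", "arguments": {"rows": [[[0,0,0],[0,0,5.2],0.24],[[0,0,0],[0,0,5.2],0.24]]}}

```text
clock: 16.52
position: [0.4827, -0.1629, 0.3043]
ee_rot: [-1.035, -2.965, -0.001]
force: [0.6, -0.7, -0.2]
width: 0.239
gripper_force: 0.0
```

Run:
```python
from m import *
o=arm.observe();B=np.array([[*ex,0],[*ey,0],[0,0,1]])
print(o["position"],B@(o["position"]-[*O,0]),o["joints"].round(3)); print((B@cv2.Rodrigues(o["ee_rot"])[0]).round(2))
d,R,t=get("top");P=pts(d,R,t);L=P[...,:2]-O; bx=L@ex; by=L@ey;z=P[...,2]
m=mask(d,(100,100,40),(130,255,255))&(abs(bx)<.2)&(abs(by)<.1)&(z>.1); print("lid zmax",np.percentile(z[m],[99,100]))
m=mask(d,(0,0,110),(180,60,255))&(bx>-.15)&(bx<-.115)&(abs(by)<.07)&(z>.15)&(z<.21)
print("bar",m.sum(),np.median(bx[m]),np.percentile(z[m],[5,50,95]),by[m].min(),by[m].max())
```

```text
[ 0.48268232 -0.16292327  0.30433136] [-0.23002592 -0.00064623  0.30433136] [ 0.309  0.194 -0.105  1.721  0.02   1.228  1.098]
[[-0.  1.  0.]
 [ 1.  0.  0.]
 [ 0.  0. -1.]]
lid zmax [0.18230453 0.18670389]
bar 235 -0.1284078829659656 [0.17917671 0.18514476 0.1888206 ] -0.05895582404843587 0.05989006557670902
```

>>> {"name": "jog_arm", "arguments": {"rows": [[[3.2,4,0],[0,0,0],0.2],[[6.35,7.93,0],[0,0,0],0.2],[[6.35,7.93,-2],[0,0,0],0.2],[[6.35,7.93,-7],[0,0,0],0.2],[[6.35,7.93,-11],[0,0,0],0.2],[[6.35,7.93,-13.5],[0,0,0],0.2],[[6.35,7.93,-13.5],[0,0,0],0.2],[[6.35,7.93,-13.5],[0,0,0],0.2]]}}

```text
clock: 17.58
position: [0.5478, -0.0825, 0.1708]
ee_rot: [1.031, 2.966, 0.001]
force: [0.9, -0.0, 0.7]
width: 0.201
gripper_force: 0.0
```

>>> {"name": "jog_arm", "arguments": {"rows": [[[0,0,0],[0,0,0],0],[[0,0,0],[0,0,0],0],[[0,0,0],[0,0,0],0],[[0,0,0],[0,0,0],0]], "newtons": 20}}

```text
clock: 18.08
position: [0.547, -0.0838, 0.1708]
ee_rot: [1.032, 2.966, -0.002]
force: [-4.0, -3.5, 2.4]
width: 0.111
gripper_force: 20.0
```

Run:
```python
from m import *
o=arm.observe();B=np.array([[*ex,0],[*ey,0],[0,0,1]]);p=B@(o["position"]-[*O,0]);print(p,o["force"])
f=lambda a:np.array([-210*np.cos(a)-8*np.sin(a),210*np.sin(a)-8*np.cos(a)])/10
for a in np.linspace(.385,1.45,17):
    q=f(a)-f(.385); print(round(a,2),(ex*q[0]).round(2),q[1].round(2))
```

```text
[-0.1280779  -0.00133001  0.17082321] [-4.04173978 -3.547261    2.42037579]
0.38 [0. 0.] 0.0
0.45 [0.32 0.41] 1.3
0.52 [0.7  0.88] 2.56
0.58 [1.13 1.41] 3.78
0.65 [1.61 2.01] 4.95
0.72 [2.14 2.67] 6.06
0.78 [2.71 3.38] 7.12
0.85 [3.32 4.15] 8.12
0.92 [3.98 4.97] 9.04
0.98 [4.67 5.83] 9.9
1.05 [5.4  6.74] 10.68
1.12 [6.15 7.68] 11.38
1.18 [6.94 8.66] 12.0
1.25 [7.75 9.67] 12.53
1.32 [ 8.57 10.7 ] 12.98
1.38 [ 9.42 11.76] 13.34
1.45 [10.28 12.83] 13.61
```

>>> {"name": "jog_arm", "arguments": {"rows": [[[0.32,0.41,1.3],[0,0,0],0],[[0.7,0.88,2.56],[0,0,0],0],[[1.13,1.41,3.78],[0,0,0],0],[[1.61,2.01,4.95],[0,0,0],0],[[2.14,2.67,6.06],[0,0,0],0],[[2.71,3.38,7.12],[0,0,0],0],[[3.32,4.15,8.12],[0,0,0],0],[[3.32,4.15,8.12],[0,0,0],0]]}}

```text
clock: 19.08
position: [0.5787, -0.0443, 0.2536]
ee_rot: [-1.035, -2.966, 0.008]
force: [-15.3, -10.9, 19.3]
width: 0.111
gripper_force: 20.0
```

>>> {"name": "jog_arm", "arguments": {"rows": [[[-0.1,-0.13,0],[-6,4.7,0],0],[[-0.2,-0.27,0],[-11.7,9.4,0],0],[[-0.2,-0.27,0],[-11.7,9.4,0],0]]}}

```text
clock: 19.45
position: [0.577, -0.0458, 0.2527]
ee_rot: [-0.994, -2.859, 0.389]
force: [-10.5, -7.4, 11.9]
width: 0.111
gripper_force: 20.0
```

Run:
```python
from m import *
look('h.png')
```

```text
[ 0.577  -0.0458  0.2527] [-0.994 -2.859  0.389] [-0.05  0.46 -0.12  1.51  0.24  1.39  0.67] [-10.5  -7.4  11.9]
top lid slope ang 0.8177048347077387 1050 z 0.11242733125557991 0.24588659106787422
knob -0.09462150733672044 0.13279217837447763
side lid slope ang -0.691696042322753 618 z 0.2219022692709795 0.24749235482093837
yel 202 bx [-0.079  -0.0764 -0.0707] by -0.035 0.031 z 0.009 0.079
knob -0.10333009087499269 0.1291182303374805
```

View pics/h.png

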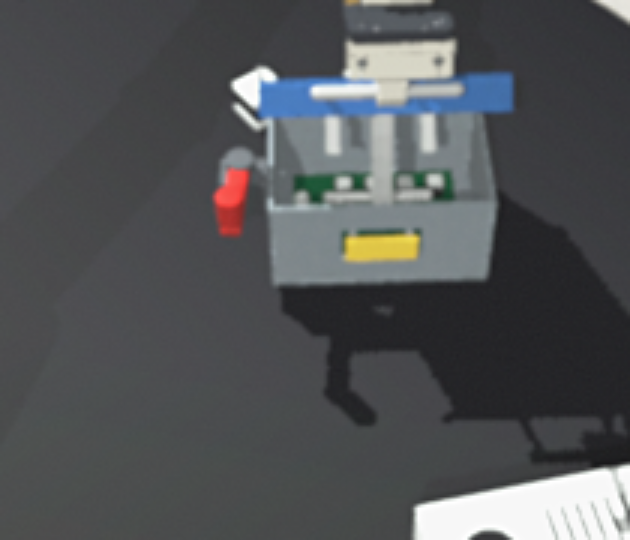

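The catch is in (yellow at crop (382,247)), the lid is at about 0.83 rad and the bar is still gripped. The residual force is radial, so I'll widen the arc slightly and carry on.

>>> {"name": "jog_arm", "arguments": {"rows": [[[0.56,0.7,1.1],[0,0,0],0],[[1.22,1.52,2.0],[0,0,0],0],[[1.95,2.43,2.8],[0,0,0],0],[[2.72,3.4,3.5],[0,0,0],0],[[2.72,3.4,3.5],[0,0,0],0]]}}

```text
clock: 20.18
position: [0.6062, -0.0092, 0.2888]
ee_rot: [-0.995, -2.865, 0.377]
force: [-5.4, -2.0, 12.6]
width: 0.11
gripper_force: 20.0
```

>>> {"name": "jog_arm", "arguments": {"rows": [[[0.79,0.98,0.75],[0,0,0],0],[[1.6,1.99,1.3],[0,0,0],0],[[2.42,3.02,1.75],[0,0,0],0],[[3.27,4.08,2.1],[0,0,0],0],[[3.8,4.75,2.2],[0,0,0],0],[[3.8,4.75,2.2],[0,0,0],0]]}}

```text
clock: 20.92
position: [0.6447, 0.0389, 0.3115]
ee_rot: [-0.995, -2.867, 0.374]
force: [-2.4, -1.8, 12.6]
width: 0.107
gripper_force: 20.0
```

>>> {"name": "jog_arm", "arguments": {"rows": [[[0,0,0],[0,0,0],0.35],[[0,0,0],[0,0,0],0.35],[[0,0,0],[0,0,0],0.35],[[0.35,0.4,2],[0,0,0],0.35],[[0.8,1,5],[0,0,0],0.35],[[0.8,1,9],[0,0,0],0.35],[[-3,-4,11],[0,0,0],0.35],[[-3,-4,11],[0,0,0],0.35]]}}

```text
clock: 21.92
position: [0.6128, -0.0055, 0.4209]
ee_rot: [-1.002, -2.864, 0.376]
force: [0.8, -0.8, 0.8]
width: 0.355
gripper_force: 0.0
```

```bash
python3 -c "from m import *;look('i.png')"
```

```text
[ 0.6128 -0.0055  0.4209] [-1.002 -2.864  0.376] [-0.12  0.46 -0.11  1.09  0.22  1.79  0.7 ] [ 0.8 -0.8  0.8]
top lid slope ang 1.1045267235750806 177 z 0.10518622282633411 0.2897067170987717
knob nan nan
side lid slope ang 1.2838121875188004 2633 z 0.111704519978933 0.2909066546971391
yel 200 bx [-0.0789 -0.0765 -0.0712] by -0.034 0.031 z 0.01 0.08
knob -0.10410161084357213 0.1290024285583718m.py:13: RuntimeWarning: Mean of empty slice.
  m=mask(d,(0,120,60),(8,255,255))&near&(z>.138); print("knob",bx[m].mean(),by[m].mean())
  ret = ret.dtype.type(ret / rcount)
```

View pics/i.png

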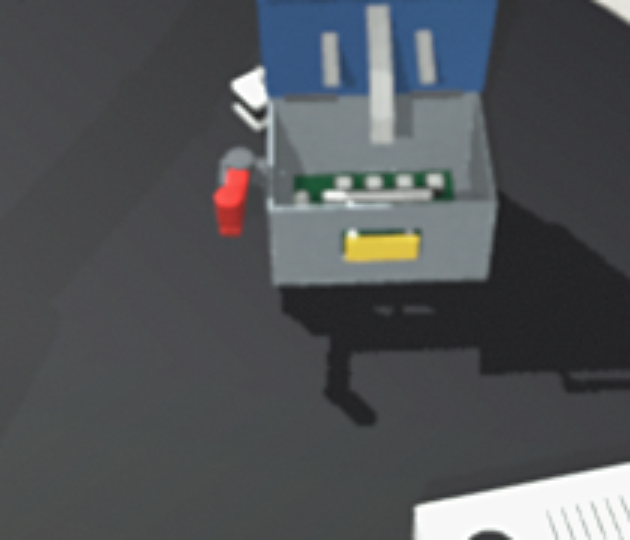

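The lid stands nearly upright at crop (378,45), the catch is in at (382,247), the latch is off the lid at (230,205), and the arm is clear. Handing in.

```bash
python3 -c "from cell import arm;print(arm.sign_off())"
```

```text
the job is handed in; nothing more can be done
None
```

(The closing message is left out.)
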